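# Hold the orange filter in the photometer's light path

### The job

Turn the black selector knob on the photometer clockwise until it clicks past its detent to the green dot, which opens the shutter under the slot. Then take the orange-tabbed filter from the rack by its tab and lower it upright into the slot until the white line on it is level with the top of the instrument. Nothing inside carries it, so finish while still holding it there, still and without pressing on the instrument; leave the selector open, and do not disturb the green and blue filters, the crucible or the timer.

Things in the scene. Friction and masses are not known exactly. Their poses are not given: they have to be found in the camera images.
- photometer: Bench photometer, fixed to the worktop: a box 130 (x) x 200 (y) x 110 mm high with a white lid and grey sides, display on its front (-x). Origin at the centre of its underside. In its frame the slot is at y = +48 mm and the selector knob at y = -50 mm, both on the lid.
- slot (a point): Centre of the slot's mouth, level with the lid's top (z = 110 mm). Slot 12 mm wide along its x, 54 mm long along its y (2 mm clearance all round a filter), through the 12 mm thick lid, lips chamfered 3 mm, framed in black. A yellow shutter just under the lid blocks it until the selector is over. Below is an empty chamber; its floor is 101 mm under the lid's top, deeper than the filter goes.
- selector_grip (a point): Point on the knob's upright axis at the height to grip, 37 mm above the lid. The knob is a black bar 46 mm long and 14 mm thick, 32 mm high (12 to 44 mm above the lid), with a white pointer line, on a 48 mm disc and a flat grey base 72 mm across. Its x runs along the bar and turns with it; grip across the 14 mm.
- selector (a joint): Selector angle, rad: 0 = closed (start; bar along the photometer's x, pointing at the red dot); grows as the knob turns clockwise seen from above, to its stop at 1.2 (green dot, shutter fully open). An over-centre detent resists with about 0.12 N m at first, less up to 0.6 rad; past 0.6 it snaps on to the stop and stays there when let go; let go earlier, it springs back to 0.
- rack: Filter rack, fixed to the worktop: aluminium foot and grey block, 52 (x) x 196 (y) x 40 mm high, with three pockets 10 x 52 mm in a row along its y, 62 mm apart, 30 mm deep. Origin at the centre of its underside. The three filters stand in the pockets in any order.
- filter_orange: The filter to use, about 60 g. Flat, 8 mm thick (x): black frame 50 mm wide (y) and 70 mm high with an amber window; on it an orange tab 26 mm wide (y) and 55 mm high with three black lines; 125 mm in all. Origin at the centre of its lower edge, z up; it stands 10 mm above the worktop. Grip the tab across its 8 mm, about 105 mm above the origin, so that the fingertips stay clear of the lid.
- filter_orange_line (a point): On the filter's axis, 70 mm above its lower edge, where the frame ends in shoulders and the tab begins; a white line across the frame's top edge marks it. Axes as the filter's.
- filter_green: The same with a green tab and green window; leave it in its pocket.
- filter_blue: The same with a blue tab and clear window; leave it in its pocket.
- crucible: White crucible 47 mm across and 37 mm high, loose on the worktop; leave alone.
- timer: White bench timer 62 x 65 x 19 mm, loose on the worktop; leave alone.
Not all that is in view belongs to the job. What is shaped like the filter_orange but purple is not meant.

How it is judged:
By the outcome, as a careful person would: the job done as asked, in the order asked, and still so for the second after the job is handed in, while the arm keeps its last pose, push and grip.
It also fails if it takes over 54 s, if anything falls off the work surface, if the arm or the gripper's body presses on something with over 40 N, if the wrist force passes 120 N, or if a joint passes its speed limit or range.

### The arm

A 7-joint arm with a two-finger parallel gripper is mounted at the origin on a cart in front of the work surface, level with it; the furniture and walls round the work are solid. World frame = base frame: x ahead of the robot, y to its left, z up, the work surface at z = 0. Lengths are in m, angles in rad, forces in N, time in s.
With the tool pointing down it reaches from about 0.35 to 0.9 m from the base axis. Payload 7.2 kg.
Tool frame: the origin (TCP) lies at the very end of the fingers, on their centre line; the grasp point (between the pads) lies grip_depth behind it (grip_depth is the distance from the TCP to the grasp point, in m); z points along the fingers, y is the line along which they close (so a half turn about z gives the same grasp; the last joint's range is limited). The gripper opens to 85 mm and grips with 20 to 120 N. Pads are 22 mm wide; open, the fingers measure 114 mm over their backs; the gripper's body (76 mm by 85 mm) begins 54 mm behind the grasp point. The pads swing forward as they close: fully open they stand 13 mm farther back than shut.
Start: joints at [-1.285, 0.411, -0.013, 1.596, 0.006, 1.134, -0.082], TCP at [0.217, 0.586, 0.231] pointing down, gripper open.
Joint ranges: [-2.95, 2.95], [-0.29, 1.99], [-1.47, 1.44], [0.14, 2.54], [-1.03, 4.17], [0.13, 1.85], [-2.86, 2.86]. Speed limits (rad/s): [2.39, 2.39, 3.01, 3.01, 3.14, 3.14, 3.14].

### API

Orientations are given as a unit quaternion [x, y, z, w].
In Python, from station import get_obs, read_camera, finish_job, grip_depth gives the robot as it stands.
- The arm moves only by the tool servo_tool, never from a script. Its argument "moves" is a list of rows, each an object of numbers: "dx", "dy", "dz": the shift along the tool's x, y, z as a fraction of full scale; "rx", "ry", "rz": the turn, a rotation vector about the tool's x, y, z as a fraction of full scale; "claw": the finger opening in mm, from 0 to 85.4. A call has 1 to 12 rows; each row is the pose to reach, as a shift and turn from the pose commanded when the call began, along the tool's axes at that moment; what a row does not reach only later rows make up. Full scale, the value 1, is 250 mm for a shift and 60 degrees for a turn. A row lasts 1/8 s, in which the tool goes at most 62.5 mm and 10.7 degrees, less where a joint would pass 70% of its speed; a pose out of reach is approached as far as the arm can. A call with a number of a shift or a turn outside -1 to 1 is refused whole. A call with a gripper value outside its range is refused whole. The fingers move at their own pace and stop on an object; "force" is the grip in N (left out, the last holds). Time passes only in rows, so rows that repeat a pose let the fingers close. It gives the time, the measured TCP pose, the force, the opening and the grip force at its end, in the units of the state.
- get_obs(): the state, without advancing time (a new reading comes with each control period).
- read_camera(name): name is "side" or "top"; returns a dict with "image" (384x512x3 uint8, red, green, blue), "depth" (384x512 float32, m along the optical axis (not along the pixel's ray), 0 where there is no reading), "fx", "fy", "cx", "cy" (pixels), "D" ([k1, k2, p1, p2, k3] as OpenCV has them; the pictures are not rectified), "R" (3x3) and "t" (3): a world point X has camera coordinates R X + t. Camera axes: x right, y down, z forward; pixel columns grow to the right and rows downward; lengths in m; the calibration is good to about 2 mm. A picture is of the moment at which its call begins.
- finish_job(): hands the job in; it is judged then, once.
The state is a dict: "time": time; "qpos": joint angles; "qvel": joint speeds; "effort": joint torques, N m; "position": TCP position; "tcp_rot": TCP orientation; "contact_force": force on the tool from outside, world axes, zero at the start; "torque": the same for the moment, N m; "width": opening from 0.0 (shut) to 1.0 (fully open); "gripper_force": force on a finger pad.
Only numpy, scipy, OpenCV 4.12 (cv2) and the standard library are available. Lean on these libraries where they do the work, as an engineer would, in place of code of your own. Each camera call takes 0.05 s, during which the arm holds its last target. There are 200 camera calls.

## Working session

There is one attempt and no reset: what is moved stays moved. The work goes in short steps, Python scripts to look and compute and a tool call to move; the robot and the scene stay as the last step left them, time stands still between calls to the robot, and variables do not carry over. Pictures are saved under pics/ and viewed, at most 10 in all, crops included, and the job is handed in when it is done.

Besides the shell and the picture viewer there is one more tool, called after "Request:" in YAML: its name, and indented under it one key for each argument. servo_tool: Moves the arm, as the interface text tells. Its arguments: {"type":"object","properties":{"moves":{"type":"array"},"force":{"type":"number"}},"required":["moves"]}

```bash
mkdir -p pics; ls
python3 - <<'E'
from station import *
import cv2,numpy as np,pickle
o=get_obs();print(o,grip_depth)
for n in("side","top"):
    c=read_camera(n);pickle.dump(c,open(f"{n}.pkl","wb"))
    cv2.imwrite(f"pics/{n}0.png",c["image"][:,:,::-1]);print(n,c["fx"],c["D"],c["R"],c["t"])
E
```

```text
pics
{'time': 0.0, 'qpos': array([-1.28521263,  0.41191672, -0.01273151,  1.59704338,  0.00559473,
        1.1342973 , -0.08216462]), 'qvel': array([ 0.00135272, -0.00138559,  0.00054937, -0.00026243,  0.0015652 ,
        0.00031275, -0.00048012]), 'effort': array([ 1.38048636e-03, -6.00644231e+01,  6.83547668e-01, -2.99413347e+01,
        1.40162438e-02,  1.07194955e-02, -2.42225900e-05]), 'position': array([0.21638579, 0.58581741, 0.23044275]), 'tcp_rot': array([ 1.75933483e-01,  9.84401720e-01, -8.09361590e-04, -9.23697129e-05]), 'contact_force': array([-0.66614545, -0.53373247, -0.14658958]), 'torque': array([-0.01206727,  0.04703672, -0.07483743]), 'gripper_force': 0.0, 'width': 0.9999333532075539} 0.0187
side 350.5625344478124 [-0.04569166  0.          0.          0.          0.        ] [[-0.85682328  0.51550983  0.01017252]
 [ 0.39283075  0.66544457 -0.63471847]
 [-0.33397285 -0.53984548 -0.77267651]] [ 0.49040718 -0.13811532  1.27239702]
top 428.773112795062 [-0.13255809  0.          0.          0.          0.        ] [[ 0.01236075 -0.99986238  0.01106514]
 [-0.99692637 -0.0131791  -0.0772277 ]
 [ 0.0773629  -0.01007654 -0.99695208]] [-0.03409523  0.57840571  1.34599279]
```

View pics/side0.png

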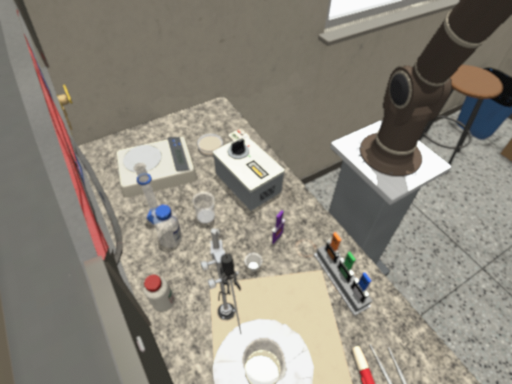

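View pics/top0.png

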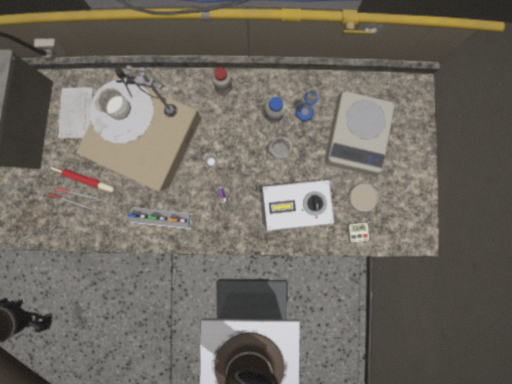

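The side view shows the photometer at (248,172), the orange filter at (335,242), green at (349,262) and blue at (365,282). The purple lookalike is at (278,225). In the top view, orange is at (174,219), green (153,217), blue (136,216), purple (222,195), the slot (282,207) and the knob (315,203). I choose the orange at side (335,242) / top (174,219), and will check it in enlarged crops.

Run:
```python
import cv2,pickle
import numpy as np
s=pickle.load(open("side.pkl","rb"))["image"][:,:,::-1];t=pickle.load(open("top.pkl","rb"))["image"][:,:,::-1]
f=lambda im,x,y,w,h:cv2.resize(im[y:y+h,x:x+w],(400,300),interpolation=cv2.INTER_CUBIC)
a=np.vstack([np.hstack([f(t,255,170,90,68),f(t,115,190,90,68)]),np.hstack([f(s,205,125,90,68),f(s,305,225,80,60)])])
cv2.imwrite("pics/crop1.png",np.clip(a*1.4,0,255).astype(np.uint8))
```

```text
(no output)
```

View pics/crop1.png

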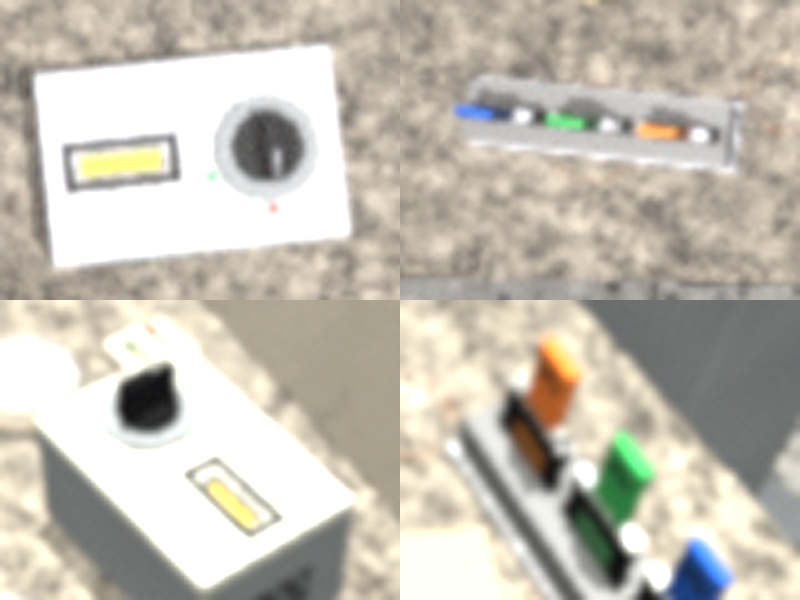

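Crops confirm it: the orange tab (upper part of the bottom-right crop) sits on a frame with an amber window, at the photometer end of the rack. The knob's white pointer aims at the red dot, and the yellow shutter shows in the slot. Next I measure.

```bash
cat > h.py <<'E'
import cv2,numpy as np,pickle
from scipy.optimize import least_squares
from scipy.spatial.transform import Rotation as Ro
def K(c): return np.array([[c["fx"],0,c["cx"]],[0,c["fy"],c["cy"]],[0,0,1.]])
def proj(c,X): return cv2.projectPoints(np.atleast_2d(np.float64(X)),cv2.Rodrigues(c["R"])[0],c["t"],K(c),np.array(c["D"]))[0][:,0]
def ray(c,px):
    u=cv2.undistortPoints(np.float64(px).reshape(-1,1,2),K(c),np.array(c["D"]))[:,0]
    return -c["R"].T@c["t"],np.c_[u,np.ones(len(u))]@c["R"]
def onz(c,px,z):
    o,d=ray(c,px);return o+d*((z-o[2])/d[:,2])[:,None]
def cloud(c,m):
    v,u=np.nonzero(m&(c["depth"]>0));o,d=ray(c,np.c_[u,v]);return o+d*c["depth"][v,u][:,None]
def hsv(c): return cv2.cvtColor(c["image"],cv2.COLOR_RGB2HSV)
E
python3 - <<'E'
from h import *
t=pickle.load(open("top.pkl","rb"));s=pickle.load(open("side.pkl","rb"))
k=90/400
g=lambda L,x,y,k=k:np.array(L)*k+[x,y]-.5+k/2
lid=g([[35,73],[330,45],[350,235],[55,265]],255,170)
P=onz(t,lid,.11);print("lid",P.round(4))
# order: (+x,+y),(+x,-y),(-x,-y),(-x,+y)
M=np.array([[65,100],[65,-100],[-65,-100],[-65,100]])/1e3
def R2(a):return np.array([[np.cos(a),-np.sin(a)],[np.sin(a),np.cos(a)]])
r=least_squares(lambda p:(M@R2(p[2]).T+p[:2]-P[:,:2]).ravel(),[.6,-.1,0]);print("phot",r.x,r.fun.round(4))
p=r.x
for n,q in(("slot",[0,.048]),("knob",[0,-.05])):print(n,(R2(p[2])@q+p[:2]).round(4))
print("slot px",onz(t,g([[121,162]],255,170),.11),"knob base px",onz(t,g([[266,148]],255,170),.115))
print("side slot",onz(s,g([[233,497-300]],205,125),.11),"side lid corners",onz(s,g([[38,122],[205,288],[352,198]],205,125),.11).round(4))
for c,n in((t,"top"),(s,"side")):
  H=hsv(c)
  for nm,lo,hi in(("or",5,17),("gr",50,75),("bl",105,120)):
    m=(H[...,0]>=lo)&(H[...,0]<=hi)&(H[...,1]>150)&(H[...,2]>60)
    b=np.zeros_like(m)
    if n=="top":b[205:230,120:200]=1
    else:b[225:300,320:380]=1
    C=cloud(c,m&b);C=C[C[:,2]>.06] if len(C) else C
    if len(C): print(n,nm,len(C),"zmax",C[:,2].max().round(4),"med",np.median(C,0).round(4),"min",C.min(0).round(4),"max",C.max(0).round(4))
D=cloud(t,np.pad(np.ones((60,80),bool),((170,154),(258,174))))
d=D[(D[:,2]>.10)&(D[:,2]<.118)];print("lid z",np.median(d[:,2]),cv2.minAreaRect(np.float32(d[:,:2]*1000)))
E
```

```text
lid [[ 0.5746 -0.0346  0.11  ]
 [ 0.5963 -0.234   0.11  ]
 [ 0.4682 -0.2478  0.11  ]
 [ 0.4461 -0.0495  0.11  ]]
phot [ 0.52128345 -0.14148699  0.10992489] [ 0.0003 -0.0003  0.0006  0.0003 -0.0005 -0.0002 -0.0004  0.0003]
slot [ 0.516  -0.0938]
knob [ 0.5268 -0.1912]
slot px [[ 0.51549718 -0.09301278  0.11      ]] knob base px [[ 0.52584549 -0.18995557  0.115     ]]
side slot [[ 0.51465487 -0.09290725  0.11      ]] side lid corners [[ 0.5967 -0.2261  0.11  ]
 [ 0.5722 -0.0329  0.11  ]
 [ 0.4449 -0.0508  0.11  ]]
top or 3 zmax 0.1356 med [0.4725 0.2291 0.1317] min [0.4724 0.2269 0.1313] max [0.4725 0.2328 0.1356]Traceback (most recent call last):
  File "<stdin>", line 22, in <module>
  File "h.py", line 12, in cloud
    v,u=np.nonzero(m&(c["depth"]>0));o,d=ray(c,np.c_[u,v]);return o+d*c["depth"][v,u][:,None]
                                         ~~~^^^^^^^^^^^^^^
  File "h.py", line 7, in ray
    u=cv2.undistortPoints(np.float64(px).reshape(-1,1,2),K(c),np.array(c["D"]))[:,0]
      ~~~~~~~~~~~~~~~~~~~^^^^^^^^^^^^^^^^^^^^^^^^^^^^^^^^^^^^^^^^^^^^^^^^^^^^^^
cv2.error: OpenCV(4.12.0) /io/opencv/modules/calib3d/src/undistort.dispatch.cpp:347: error: (-215:Assertion failed) CV_IS_MAT(_src) && CV_IS_MAT(_dst) && (_src->rows == 1 || _src->cols == 1) && (_dst->rows == 1 || _dst->cols == 1) && _src->cols + _src->rows - 1 == _dst->rows + _dst->cols - 1 && (CV_MAT_TYPE(_src->type) == CV_32FC2 || CV_MAT_TYPE(_src->type) == CV_64FC2) && (CV_MAT_TYPE(_dst->type) == CV_32FC2 || CV_MAT_TYPE(_dst->type) == CV_64FC2) in function 'cvUndistortPointsInternal'
```

```bash
cat > tabs.py <<'E'
from h import *
def soft(c,nm,box):
    x,y,w,h=box;I=c["image"][y:y+h,x:x+w].astype(float);r,g,b=I[...,0],I[...,1],I[...,2]
    e={"or":r-b-40,"gr":g-np.maximum(r,b)-12,"bl":b-np.maximum(r,g)-20}[nm]
    e=np.clip(e,0,np.percentile(e,99.5)*.8)
    if nm=="or":e[(g>.85*r)]=0
    v,u=np.mgrid[y:y+h,x:x+w];return np.array([(e*u).sum(),(e*v).sum()])/e.sum(),(e>e.max()*.5).sum()
def hullc(c,x,y,a,z0=.08,z1=.135):
    R=np.array([[np.cos(a),-np.sin(a)],[np.sin(a),np.cos(a)]])
    B=np.array([[i*.004,j*.013] for i in(-1,1) for j in(-1,1)])@R.T+[x,y]
    X=np.vstack([np.c_[B,np.full(4,z)] for z in(z0,z1)])
    m=cv2.moments(cv2.convexHull(np.float32(proj(c,X))));return np.array([m["m10"],m["m01"]])/m["m00"],m["m00"]
E
python3 - <<'E'
from tabs import *
t=pickle.load(open("top.pkl","rb"));s=pickle.load(open("side.pkl","rb"))
O={}
bx={"t":{"or":(165,213,24,14),"gr":(145,211,18,14),"bl":(126,208,17,14)},"s":{"or":(326,230,18,24),"gr":(341,250,17,22),"bl":(356,270,20,24)}}
for k,c in(("t",t),("s",s)):
  for n in("or","gr","bl"):O[k,n]=soft(c,n,bx[k][n]);print(k,n,O[k,n])
def res(p,full=0):
  out=[]
  for i,n in enumerate(("or","gr","bl")):
    x=p[0]-np.sin(p[2])*.062*i;y=p[1]+np.cos(p[2])*.062*i
    for k,c in(("t",t),("s",s)):
      h=hullc(c,x,y,p[2]);out.append(h[0]-O[k,n][0])
      if full:print(k,n,h[1])
  return np.ravel(out)
r=least_squares(res,[.47,.23,.1],x_scale=.01,diff_step=1e-4);print(r.x,r.fun.reshape(-1,4).round(2));res(r.x,1)
for k,c in(("t",t),("s",s)):
  r=least_squares(lambda p:res(p).reshape(3,2,2)[:,"ts".index(k)].ravel(),[.47,.23,.1],x_scale=.01,diff_step=1e-4);print(k,r.x,r.fun.round(2))
E
```

```text
t or (array([172.60770648, 219.3326364 ]), np.int64(21))
t gr (array([151.80794963, 217.16725699]), np.int64(25))
t bl (array([131.31470029, 214.97621313]), np.int64(21))
s or (array([335.767377  , 239.82925559]), np.int64(58))
s gr (array([349.69423743, 259.06981276]), np.int64(44))
s bl (array([365.16532618, 279.52872838]), np.int64(41))
[ 0.46992697  0.2291685  -0.07950503] [[ 0.99  0.55  0.08  1.44]
 [ 1.4   0.72  0.25  1.31]
 [ 1.68  0.9  -0.06  1.44]]
t or 35.165923350374214
s or 143.43370231986046
t gr 37.13162301853299
s gr 155.2997104402166
t bl 38.94547612394672
s bl 168.35070167062804
t [ 0.47161663  0.2333771  -0.08591816] [-0.39 -0.04  0.04 -0.01  0.36  0.05]
s [ 0.46771704  0.2260525  -0.07705756] [-0.02  0.18  0.16 -0.07 -0.14 -0.08]
```

Run:
```python
from tabs import *
t=pickle.load(open("top.pkl","rb"));s=pickle.load(open("side.pkl","rb"))
out=[]
for c,(x,y,w,h) in((t,(125,200,60,45)),(s,(315,225,60,45))):
  im=cv2.resize(c["image"][y:y+h,x:x+w,::-1],(800,600),interpolation=cv2.INTER_CUBIC)
  im=np.clip(im*1.3,0,255).astype(np.uint8);k=800/60
  a=-.083
  for i in(0,1,2):
    R=np.array([[np.cos(a),-np.sin(a)],[np.sin(a),np.cos(a)]])
    for z,ww,col in((.135,.013,(255,0,255)),(.08,.025,(255,255,0))):
      B=np.array([[-.004,-ww],[.004,-ww],[.004,ww],[-.004,ww]])@R.T+[.4705+.062*i*np.sin(.083),.2305+.062*i*np.cos(a)]
      q=(proj(c,np.c_[B,np.full(4,z)])-[x-.5,y-.5])*k
      cv2.polylines(im,[np.int32(q)],True,col,1)
  out.append(cv2.resize(im[:,:],(800,600))[:, :])
cv2.imwrite("pics/ov.png",np.vstack([out[0][100:400],out[1][:300]]))
```

```text
(no output)
```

View pics/ov.png

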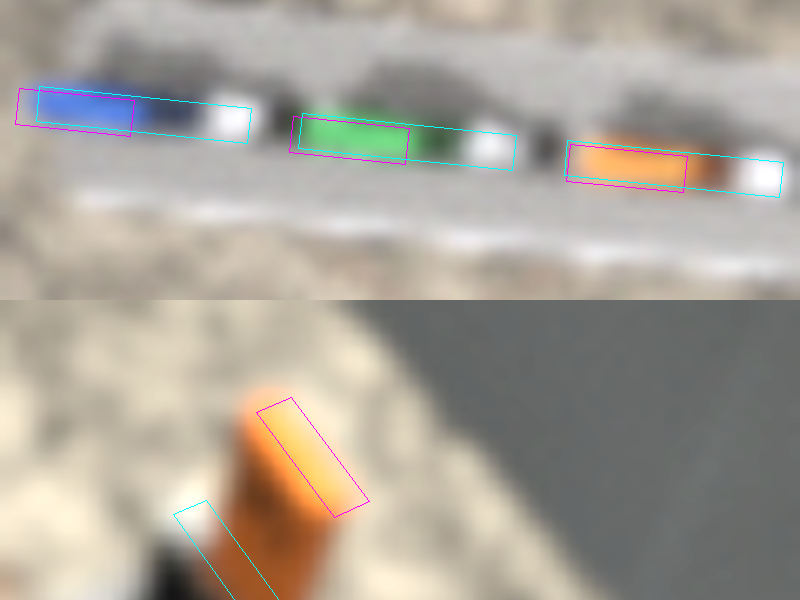

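The overlay shows the true tab tops lying about +2 mm in x and −1 mm in y from the model, so orange is at about (0.4725, 0.229) with yaw −0.08. That agrees with the depth. Photometer yaw is 0.11, knob (0.5263, −0.1906), slot (0.5155, −0.0933).

```bash
cat > go.py <<'E'
import sys,numpy as np
from scipy.spatial.transform import Rotation as Ro
from station import get_obs
# args: x y z heading(of tool y) -> fractions from the measured pose
x,y,z,a=map(float,sys.argv[1:5]);o=get_obs();R=Ro.from_quat(o["tcp_rot"])
ty=np.array([np.cos(a),np.sin(a),0]);tz=np.array([0,0,-1.]);G=Ro.from_matrix(np.c_[np.cross(ty,tz),ty,tz])
print("d",(R.inv().apply(np.array([x,y,z])-o["position"])/.25).round(4),"r",((R.inv()*G).as_rotvec()/np.radians(60)).round(4))
h=R.as_matrix()[:,1];print("pos",o["position"].round(4),"head",np.arctan2(h[1],h[0]).round(4),"t",o["time"],"q",o["qpos"].round(2),"F",o["contact_force"].round(1),"w",o["width"])
E
python3 go.py .5263 -.1906 .23 1.681
```

```text
d [-2.2387 -2.4842  0.006 ] r [-1.40e-03 -2.00e-04 -4.43e-01]
pos [0.2164 0.5859 0.2306] head 1.2171 t 0.1 q [-1.29  0.41 -0.01  1.6   0.01  1.13 -0.08] F [-0.9 -0.5  0.4] w 0.9970931630424463
```

Request:
servo_tool:
  moves:
    - {"dx": -0.15, "dy": -0.17}
    - {"dx": -0.3, "dy": -0.34}
    - {"dx": -0.45, "dy": -0.51, "claw": 45}
    - {"dx": -0.6, "dy": -0.68, "rz": -0.1}
    - {"dx": -0.75, "dy": -0.83, "rz": -0.2}
    - {"dx": -0.9, "dy": -0.98, "rz": -0.2}
    - {"dx": -0.9, "dy": -0.98, "rz": -0.2}

```text
validation failed for argument at $.mo...
```

```bash
python3 go.py .5263 -.1906 .23 1.681
```

```text
d [-2.2387 -2.4842  0.006 ] r [-1.40e-03 -2.00e-04 -4.43e-01]
pos [0.2164 0.5859 0.2306] head 1.2171 t 0.1 q [-1.29  0.41 -0.01  1.6   0.01  1.13 -0.08] F [-0.9 -0.5  0.4] w 0.9970931630424463
```

Request:
servo_tool:
  moves:
    - {"dx": -0.2, "dy": -0.2, "dz": 0, "rx": 0, "ry": 0, "rz": 0, "claw": 45}
    - {"dx": -0.4, "dy": -0.4, "dz": 0, "rx": 0, "ry": 0, "rz": -0.1, "claw": 45}
    - {"dx": -0.6, "dy": -0.6, "dz": 0, "rx": 0, "ry": 0, "rz": -0.1, "claw": 45}
    - {"dx": -0.8, "dy": -0.85, "dz": 0, "rx": 0, "ry": 0, "rz": -0.2, "claw": 45}
    - {"dx": -0.9, "dy": -1, "dz": 0, "rx": 0, "ry": 0, "rz": -0.2, "claw": 45}
    - {"dx": -0.9, "dy": -1, "dz": 0, "rx": 0, "ry": 0, "rz": -0.2, "claw": 45}
    - {"dx": -0.9, "dy": -1, "dz": 0, "rx": 0, "ry": 0, "rz": -0.2, "claw": 45}

```text
time: 0.98
position: [0.3416, 0.2719, 0.2314]
tcp_rot: [0.074, 0.997, -0.0, 0.0]
contact_force: [0.3, 0.2, -0.5]
width: 0.523
gripper_force: 0.0
```

```bash
python3 go.py .5263 -.1906 .23 1.681
```

```text
d [-1.0039 -1.7209  0.0058] r [-1.000e-04  1.000e-04 -2.467e-01]
pos [0.3416 0.2719 0.2314] head 1.4227 t 0.975 q [-0.87  0.08  0.09  2.03 -0.01  1.03  0.65] F [ 0.3  0.2 -0.5] w 0.5230395892614113
```

Request:
servo_tool:
  moves:
    - {"dx": -0.12, "dy": -0.2, "dz": 0, "rx": 0, "ry": 0, "rz": -0.1, "claw": 45}
    - {"dx": -0.24, "dy": -0.4, "dz": 0, "rx": 0, "ry": 0, "rz": -0.2, "claw": 45}
    - {"dx": -0.36, "dy": -0.6, "dz": 0, "rx": 0, "ry": 0, "rz": -0.25, "claw": 45}
    - {"dx": -0.48, "dy": -0.8, "dz": 0, "rx": 0, "ry": 0, "rz": -0.25, "claw": 45}
    - {"dx": -0.55, "dy": -0.95, "dz": 0, "rx": 0, "ry": 0, "rz": -0.25, "claw": 45}
    - {"dx": -0.55, "dy": -0.95, "dz": 0, "rx": 0, "ry": 0, "rz": -0.25, "claw": 45}
    - {"dx": -0.55, "dy": -0.95, "dz": 0, "rx": 0, "ry": 0, "rz": -0.25, "claw": 45}

```text
time: 1.85
position: [0.4429, 0.0206, 0.231]
tcp_rot: [-0.059, 0.998, 0.0, -0.0]
contact_force: [-0.7, -0.2, -0.0]
width: 0.526
gripper_force: 0.0
```

```bash
python3 go.py .5263 -.1906 .23 1.681
```

```text
d [-0.2309 -0.8783  0.0037] r [ 0.0003 -0.0005  0.0084]
pos [0.4429 0.0206 0.231 ] head 1.6898 t 1.85 q [-0.49  0.09  0.36  2.03 -0.04  1.03  1.58] F [-0.7 -0.2 -0. ] w 0.5259743431138574
```

Request:
servo_tool:
  moves:
    - {"dx": -0.05, "dy": -0.2, "dz": 0, "rx": 0, "ry": 0, "rz": 0, "claw": 45}
    - {"dx": -0.1, "dy": -0.4, "dz": 0, "rx": 0, "ry": 0, "rz": 0.008, "claw": 45}
    - {"dx": -0.16, "dy": -0.6, "dz": 0, "rx": 0, "ry": 0, "rz": 0.008, "claw": 45}
    - {"dx": -0.21, "dy": -0.8, "dz": 0, "rx": 0, "ry": 0, "rz": 0.008, "claw": 45}
    - {"dx": -0.231, "dy": -0.878, "dz": 0, "rx": 0, "ry": 0, "rz": 0.008, "claw": 45}
    - {"dx": -0.231, "dy": -0.878, "dz": 0, "rx": 0, "ry": 0, "rz": 0.008, "claw": 45}
    - {"dx": -0.231, "dy": -0.878, "dz": 0, "rx": 0, "ry": 0, "rz": 0.008, "claw": 45}
    - {"dx": -0.231, "dy": -0.878, "dz": 0, "rx": 0, "ry": 0, "rz": 0.008, "claw": 45}

```text
time: 2.85
position: [0.5261, -0.1903, 0.2313]
tcp_rot: [-0.056, 0.998, 0.0, -0.0]
contact_force: [-1.0, -0.4, -0.1]
width: 0.526
gripper_force: 0.0
```

```bash
python3 go.py .5263 -.1906 .1285 1.681
```

```text
d [-0.0007 -0.0017  0.411 ] r [0.0009 0.     0.0014]
pos [ 0.5261 -0.1903  0.2313] head 1.6824 t 2.85 q [-0.15  0.32  0.52  1.79 -0.18  1.08  2.12] F [-1.  -0.4 -0.1] w 0.5258598065216242
```

Descending over the knob, then gripping.

Request:
servo_tool:
  moves:
    - {"dx": 0, "dy": 0, "dz": 0.12, "rx": 0, "ry": 0, "rz": 0, "claw": 45}
    - {"dx": 0, "dy": -0.001, "dz": 0.24, "rx": 0, "ry": 0, "rz": 0, "claw": 45}
    - {"dx": 0, "dy": -0.001, "dz": 0.33, "rx": 0, "ry": 0, "rz": 0, "claw": 45}
    - {"dx": 0, "dy": -0.001, "dz": 0.39, "rx": 0, "ry": 0, "rz": 0, "claw": 45}
    - {"dx": 0, "dy": -0.001, "dz": 0.41, "rx": 0, "ry": 0, "rz": 0, "claw": 45}
    - {"dx": 0, "dy": -0.001, "dz": 0.41, "rx": 0, "ry": 0, "rz": 0, "claw": 45}
    - {"dx": 0, "dy": -0.001, "dz": 0.41, "rx": 0, "ry": 0, "rz": 0, "claw": 5}
    - {"dx": 0, "dy": -0.001, "dz": 0.41, "rx": 0, "ry": 0, "rz": 0, "claw": 5}
    - {"dx": 0, "dy": -0.001, "dz": 0.41, "rx": 0, "ry": 0, "rz": 0, "claw": 5}
    - {"dx": 0, "dy": -0.001, "dz": 0.41, "rx": 0, "ry": 0, "rz": 0, "claw": 5}
    - {"dx": 0, "dy": -0.001, "dz": 0.41, "rx": 0, "ry": 0, "rz": 0, "claw": 5}
  force: 50

```text
time: 4.22
position: [0.5262, -0.1899, 0.1298]
tcp_rot: [-0.055, 0.998, 0.002, 0.0]
contact_force: [-2.9, 8.1, 9.9]
width: 0.152
gripper_force: 49.8
```

```bash
python3 go.py .5263 -.1906 .1285 1.681
```

```text
d [ 0.     -0.0027  0.0052] r [0.0033 0.0004 0.0008]
pos [ 0.5262 -0.1899  0.1298] head 1.6818 t 4.225 q [-0.1   0.44  0.47  1.89 -0.26  0.88  2.19] F [-2.9  8.1  9.9] w 0.15201973806913982
```

Request:
servo_tool:
  moves:
    - {"dx": 0, "dy": 0.003, "dz": -0.004, "rx": 0, "ry": 0, "rz": 0.1, "claw": 5}
    - {"dx": 0, "dy": 0.003, "dz": -0.004, "rx": 0, "ry": 0, "rz": 0.2, "claw": 5}
    - {"dx": 0, "dy": 0.003, "dz": -0.004, "rx": 0, "ry": 0, "rz": 0.3, "claw": 5}
    - {"dx": 0, "dy": 0.003, "dz": -0.004, "rx": 0, "ry": 0, "rz": 0.4, "claw": 5}
    - {"dx": 0, "dy": 0.003, "dz": -0.004, "rx": 0, "ry": 0, "rz": 0.5, "claw": 5}
    - {"dx": 0, "dy": 0.003, "dz": -0.004, "rx": 0, "ry": 0, "rz": 0.6, "claw": 5}
    - {"dx": 0, "dy": 0.003, "dz": -0.004, "rx": 0, "ry": 0, "rz": 0.7, "claw": 5}
    - {"dx": 0, "dy": 0.003, "dz": -0.004, "rx": 0, "ry": 0, "rz": 0.8, "claw": 5}
    - {"dx": 0, "dy": 0.003, "dz": -0.004, "rx": 0, "ry": 0, "rz": 0.9, "claw": 5}
    - {"dx": 0, "dy": 0.003, "dz": -0.004, "rx": 0, "ry": 0, "rz": 1.0, "claw": 5}
    - {"dx": 0, "dy": 0.003, "dz": -0.004, "rx": 0, "ry": 0, "rz": 1.0, "claw": 5}
  force: 50

```text
time: 5.6
position: [0.526, -0.1903, 0.1299]
tcp_rot: [0.451, 0.892, 0.001, -0.001]
contact_force: [-0.9, 5.4, 2.4]
width: 0.149
gripper_force: 50.2
```

```bash
python3 go.py .5263 -.1906 .1285 0.49
```

```text
d [-0.0017  0.0002  0.0056] r [ 0.0006 -0.0017  0.1378]
pos [ 0.526  -0.1903  0.1299] head 0.6343 t 5.6 q [-0.29  0.5   0.75  1.9  -0.42  0.91  1.3 ] F [-0.9  5.4  2.4] w 0.14930648235075866
```

Request:
servo_tool:
  moves:
    - {"dx": 0, "dy": 0, "dz": 0, "rx": 0, "ry": 0, "rz": 0.07, "claw": 5}
    - {"dx": 0, "dy": 0, "dz": 0, "rx": 0, "ry": 0, "rz": 0.13, "claw": 5}
    - {"dx": 0, "dy": 0, "dz": 0, "rx": 0, "ry": 0, "rz": 0.13, "claw": 5}
    - {"dx": 0, "dy": 0, "dz": 0, "rx": 0, "ry": 0, "rz": 0.13, "claw": 50}
    - {"dx": 0, "dy": 0, "dz": 0, "rx": 0, "ry": 0, "rz": 0.13, "claw": 50}
    - {"dx": 0, "dy": 0, "dz": 0, "rx": 0, "ry": 0, "rz": 0.13, "claw": 50}
    - {"dx": 0, "dy": 0, "dz": -0.1, "rx": 0, "ry": 0, "rz": 0.13, "claw": 50}
    - {"dx": 0, "dy": 0, "dz": -0.25, "rx": 0, "ry": 0, "rz": 0.13, "claw": 50}
    - {"dx": 0, "dy": 0, "dz": -0.4, "rx": 0, "ry": 0, "rz": 0.13, "claw": 50}
    - {"dx": 0, "dy": 0, "dz": -0.48, "rx": 0, "ry": 0, "rz": 0.13, "claw": 50}
    - {"dx": 0, "dy": 0, "dz": -0.48, "rx": 0, "ry": 0, "rz": 0.13, "claw": 50}
  force: 50

```text
time: 6.98
position: [0.5266, -0.1923, 0.2511]
tcp_rot: [0.512, 0.859, 0.001, 0.001]
contact_force: [-0.3, 0.1, -0.4]
width: 0.587
gripper_force: 0.0
```

```bash
python3 go.py .4725 .229 .25 -.08
```

```text
d [1.5849 0.6126 0.0031] r [0.0028 0.001  0.5507]
pos [ 0.5266 -0.1923  0.2511] head 0.4966 t 6.975 q [-0.41  0.37  0.88  1.77 -0.31  1.14  1.07] F [-0.3  0.1 -0.4] w 0.5868369710277876
```

Now over to the filter in two calls.

Request:
servo_tool:
  moves:
    - {"dx": 0.15, "dy": 0.06, "dz": 0, "rx": 0, "ry": 0, "rz": 0.1, "claw": 50}
    - {"dx": 0.35, "dy": 0.14, "dz": 0, "rx": 0, "ry": 0, "rz": 0.2, "claw": 50}
    - {"dx": 0.55, "dy": 0.22, "dz": 0, "rx": 0, "ry": 0, "rz": 0.3, "claw": 50}
    - {"dx": 0.75, "dy": 0.3, "dz": 0, "rx": 0, "ry": 0, "rz": 0.4, "claw": 50}
    - {"dx": 0.8, "dy": 0.31, "dz": 0, "rx": 0, "ry": 0, "rz": 0.5, "claw": 50}
    - {"dx": 0.8, "dy": 0.31, "dz": 0, "rx": 0, "ry": 0, "rz": 0.55, "claw": 50}
    - {"dx": 0.8, "dy": 0.31, "dz": 0, "rx": 0, "ry": 0, "rz": 0.55, "claw": 50}

```text
time: 7.85
position: [0.4983, 0.0213, 0.2489]
tcp_rot: [0.734, 0.679, -0.001, -0.0]
contact_force: [-0.7, 0.4, 0.5]
width: 0.588
gripper_force: 0.0
```

```bash
python3 go.py .4725 .229 .25 -.08
python3 - <<'E'
from h import *
from station import read_camera
o=[]
for n,(x,y,w,h) in(("top",(255,170,90,68)),("side",(205,125,90,68))):
    c=read_camera(n);o.append(cv2.resize(c["image"][y:y+h,x:x+w,::-1],(400,300),interpolation=cv2.INTER_CUBIC))
cv2.imwrite("pics/k.png",np.hstack(o))
E
```

```text
d [ 0.8203 -0.1679 -0.0049] r [-0.001   0.0008  0.0016]
pos [0.4983 0.0213 0.2489] head -0.0783 t 7.85 q [-0.99  0.26  1.03  1.92 -0.25  1.1   0.07] F [-0.7  0.4  0.5] w 0.5879289049875447
```

View pics/k.png

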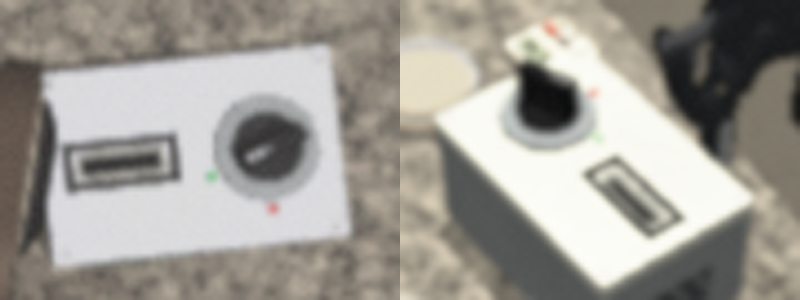

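The knob now points at the green dot and the slot is dark, so the shutter is open. The slot centre is still at crop pixel (121,162).

Request:
servo_tool:
  moves:
    - {"dx": 0.2, "dy": -0.04, "dz": 0, "rx": 0, "ry": 0, "rz": 0, "claw": 50}
    - {"dx": 0.4, "dy": -0.08, "dz": 0, "rx": 0, "ry": 0, "rz": 0, "claw": 50}
    - {"dx": 0.6, "dy": -0.12, "dz": 0, "rx": 0, "ry": 0, "rz": 0, "claw": 50}
    - {"dx": 0.75, "dy": -0.15, "dz": 0, "rx": 0, "ry": 0, "rz": 0, "claw": 50}
    - {"dx": 0.82, "dy": -0.168, "dz": 0, "rx": 0, "ry": 0, "rz": 0, "claw": 50}
    - {"dx": 0.82, "dy": -0.168, "dz": 0, "rx": 0, "ry": 0, "rz": 0, "claw": 50}
    - {"dx": 0.82, "dy": -0.168, "dz": 0, "rx": 0, "ry": 0, "rz": 0, "claw": 50}
    - {"dx": 0.82, "dy": -0.168, "dz": 0, "rx": 0, "ry": 0, "rz": 0, "claw": 50}

```text
time: 8.95
position: [0.4737, 0.227, 0.25]
tcp_rot: [0.736, 0.678, 0.0, -0.0]
contact_force: [-0.3, 0.1, -0.2]
width: 0.583
gripper_force: 0.0
```

```bash
python3 go.py .4725 .229 .0965 -.08
```

```text
d [ 0.0075 -0.0055  0.614 ] r [ 0.0002 -0.0002 -0.0019]
pos [0.4737 0.227  0.25  ] head -0.082 t 8.95 q [-1.31  0.31  0.97  1.86 -0.28  1.12 -0.32] F [-0.3  0.1 -0.2] w 0.5833439791063827
```

Request:
servo_tool:
  moves:
    - {"dx": 0.0075, "dy": -0.0055, "dz": 0.15, "rx": 0, "ry": 0, "rz": 0, "claw": 50}
    - {"dx": 0.0075, "dy": -0.0055, "dz": 0.3, "rx": 0, "ry": 0, "rz": 0, "claw": 50}
    - {"dx": 0.0075, "dy": -0.0055, "dz": 0.45, "rx": 0, "ry": 0, "rz": 0, "claw": 50}
    - {"dx": 0.0075, "dy": -0.0055, "dz": 0.56, "rx": 0, "ry": 0, "rz": 0, "claw": 50}
    - {"dx": 0.0075, "dy": -0.0055, "dz": 0.61, "rx": 0, "ry": 0, "rz": 0, "claw": 50}
    - {"dx": 0.0075, "dy": -0.0055, "dz": 0.61, "rx": 0, "ry": 0, "rz": 0, "claw": 50}
    - {"dx": 0.0075, "dy": -0.0055, "dz": 0.61, "rx": 0, "ry": 0, "rz": 0, "claw": 0}
    - {"dx": 0.0075, "dy": -0.0055, "dz": 0.61, "rx": 0, "ry": 0, "rz": 0, "claw": 0}
    - {"dx": 0.0075, "dy": -0.0055, "dz": 0.61, "rx": 0, "ry": 0, "rz": 0, "claw": 0}
    - {"dx": 0.0075, "dy": -0.0055, "dz": 0.61, "rx": 0, "ry": 0, "rz": 0, "claw": 0}
    - {"dx": 0.0075, "dy": -0.0055, "dz": 0.61, "rx": 0, "ry": 0, "rz": 0, "claw": 0}
    - {"dx": 0.0075, "dy": -0.0055, "dz": 0.61, "rx": 0, "ry": 0, "rz": 0, "claw": 0}
  force: 40

```text
time: 10.45
position: [0.4721, 0.2311, 0.0982]
tcp_rot: [0.735, 0.679, 0.001, -0.0]
contact_force: [-1.4, 0.1, 7.0]
width: 0.089
gripper_force: 41.4
```

```bash
python3 go.py .4725 .229 .0965 -.08
```

```text
d [-0.0084  0.0024  0.0068] r [ 0.0001 -0.0012  0.0009]
pos [0.4721 0.2311 0.0982] head -0.0791 t 10.45 q [-1.15  0.51  0.81  2.01 -0.51  0.83 -0.14] F [-1.4  0.1  7. ] w 0.0887255410377901
```

Request:
servo_tool:
  moves:
    - {"dx": 0, "dy": 0, "dz": -0.05, "rx": 0, "ry": 0, "rz": 0, "claw": 0}
    - {"dx": 0, "dy": 0, "dz": -0.12, "rx": 0, "ry": 0, "rz": 0, "claw": 0}
    - {"dx": 0, "dy": 0, "dz": -0.22, "rx": 0, "ry": 0, "rz": 0, "claw": 0}
    - {"dx": 0, "dy": 0, "dz": -0.34, "rx": 0, "ry": 0, "rz": 0, "claw": 0}
    - {"dx": 0, "dy": 0, "dz": -0.46, "rx": 0, "ry": 0, "rz": 0, "claw": 0}
    - {"dx": 0, "dy": 0, "dz": -0.58, "rx": 0, "ry": 0, "rz": 0, "claw": 0}
    - {"dx": 0, "dy": 0, "dz": -0.64, "rx": 0, "ry": 0, "rz": 0, "claw": 0}
    - {"dx": 0, "dy": 0, "dz": -0.64, "rx": 0, "ry": 0, "rz": 0, "claw": 0}
  force: 40

```text
time: 11.45
position: [0.4723, 0.231, 0.2583]
tcp_rot: [0.735, 0.679, 0.001, -0.0]
contact_force: [-0.8, -0.3, -1.0]
width: 0.092
gripper_force: 40.4
```

```bash
python3 go.py .5155 -.0933 .26 .11
```

```text
d [-1.2795  0.2747 -0.009 ] r [ 0.0013 -0.0017 -0.1806]
pos [0.4723 0.231  0.2583] head -0.0791 t 11.45 q [-1.33  0.3   0.98  1.85 -0.28  1.14 -0.33] F [-0.8 -0.3 -1. ] w 0.09243842274715593
```

Request:
servo_tool:
  moves:
    - {"dx": -0.12, "dy": 0.02, "dz": 0, "rx": 0, "ry": 0, "rz": -0.03, "claw": 0}
    - {"dx": -0.27, "dy": 0.05, "dz": 0, "rx": 0, "ry": 0, "rz": -0.06, "claw": 0}
    - {"dx": -0.42, "dy": 0.09, "dz": 0, "rx": 0, "ry": 0, "rz": -0.09, "claw": 0}
    - {"dx": -0.57, "dy": 0.12, "dz": 0, "rx": 0, "ry": 0, "rz": -0.12, "claw": 0}
    - {"dx": -0.72, "dy": 0.15, "dz": 0, "rx": 0, "ry": 0, "rz": -0.15, "claw": 0}
    - {"dx": -0.87, "dy": 0.19, "dz": 0, "rx": 0, "ry": 0, "rz": -0.18, "claw": 0}
    - {"dx": -0.95, "dy": 0.2, "dz": 0, "rx": 0, "ry": 0, "rz": -0.18, "claw": 0}
    - {"dx": -0.95, "dy": 0.2, "dz": 0, "rx": 0, "ry": 0, "rz": -0.18, "claw": 0}

```text
time: 12.45
position: [0.5023, -0.0117, 0.2565]
tcp_rot: [0.669, 0.743, -0.001, -0.0]
contact_force: [-0.1, 0.5, -0.7]
width: 0.089
gripper_force: 40.3
```

```bash
python3 go.py .5155 -.0913 .26 .11
```

```text
d [-0.3224  0.019  -0.014 ] r [-0.0014  0.0005 -0.0042]
pos [ 0.5023 -0.0117  0.2565] head 0.1056 t 12.45 q [-0.91  0.25  1.02  1.9  -0.24  1.12  0.3 ] F [-0.1  0.5 -0.7] w 0.08918447954407308
```

Request:
servo_tool:
  moves:
    - {"dx": -0.12, "dy": 0.01, "dz": 0, "rx": 0, "ry": 0, "rz": 0, "claw": 0}
    - {"dx": -0.24, "dy": 0.02, "dz": 0, "rx": 0, "ry": 0, "rz": -0.004, "claw": 0}
    - {"dx": -0.31, "dy": 0.02, "dz": 0, "rx": 0, "ry": 0, "rz": -0.004, "claw": 0}
    - {"dx": -0.322, "dy": 0.019, "dz": 0, "rx": 0, "ry": 0, "rz": -0.004, "claw": 0}
    - {"dx": -0.322, "dy": 0.019, "dz": 0.08, "rx": 0, "ry": 0, "rz": -0.004, "claw": 0}
    - {"dx": -0.322, "dy": 0.019, "dz": 0.16, "rx": 0, "ry": 0, "rz": -0.004, "claw": 0}
    - {"dx": -0.322, "dy": 0.019, "dz": 0.16, "rx": 0, "ry": 0, "rz": -0.004, "claw": 0}
    - {"dx": -0.322, "dy": 0.019, "dz": 0.16, "rx": 0, "ry": 0, "rz": -0.004, "claw": 0}

```text
time: 13.45
position: [0.5168, -0.0887, 0.2177]
tcp_rot: [0.666, 0.746, 0.0, 0.0]
contact_force: [0.2, -0.6, -0.5]
width: 0.089
gripper_force: 40.3
```

```bash
python3 go.py .5155 -.0913 .215 .11
python3 - <<'E'
from h import *
from station import read_camera,get_obs
p=get_obs()["position"]
o=[]
a=.11
for n,(x,y,w,h) in(("top",(265,180,44,44)),("side",(230,125,44,44))):
    c=read_camera(n);pickle.dump(c,open(n+"2.pkl","wb"))
    im=cv2.resize(c["image"][y:y+h,x:x+w,::-1],(400,400),interpolation=cv2.INTER_CUBIC);k=400/w
    R=np.array([[np.cos(a),-np.sin(a)],[np.sin(a),np.cos(a)]])
    for ce,z,wx,wy,col in(([.5155,-.0933],.11,.006,.027,(0,255,255)),([p[0]+.0002,p[1]-.002],p[2]-.0183,.004,.025,(255,0,255)),([p[0]+.0002,p[1]-.002],p[2]-.0183-.07,.004,.025,(255,255,0))):
      B=np.array([[-wx,-wy],[wx,-wy],[wx,wy],[-wx,wy]])@R.T+ce
      q=(proj(c,np.c_[B,np.full(4,z)])-[x-.5,y-.5])*k
      cv2.polylines(im,[np.int32(q)],True,col,1)
    o.append(im)
cv2.imwrite("pics/s.png",np.hstack(o))
E
```

```text
d [-0.0097 -0.0062  0.0108] r [ 0.0002 -0.      0.004 ]
pos [ 0.5168 -0.0887  0.2177] head 0.1142 t 13.45 q [-0.68  0.36  0.98  1.9  -0.34  1.06  0.55] F [ 0.2 -0.6 -0.5] w 0.08914327553192568
```

View pics/s.png

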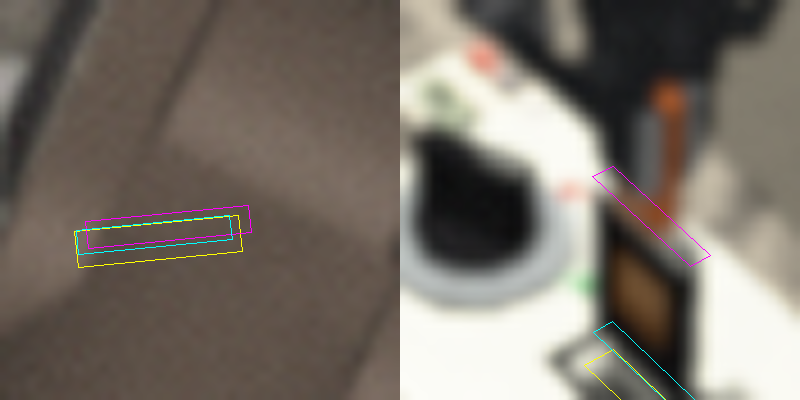

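The top view is blocked by the arm. In the side view the filter hangs upright, left shoulder about (605,195) and right about (695,255), close to the magenta prediction. I'll enlarge the side view.

Run:
```python
from h import *
c=pickle.load(open("side2.pkl","rb"));p=[.5168,-.0887,.2177];a=.112
x,y,w,h=244,138,32,40;k=15
im=cv2.resize(c["image"][y:y+h,x:x+w,::-1],None,fx=k,fy=k,interpolation=cv2.INTER_CUBIC)
im2=im.copy()
R=np.array([[np.cos(a),-np.sin(a)],[np.sin(a),np.cos(a)]])
L=[([.5155,-.0933],.11,.006,.027,(0,255,255)),([.5155,-.0933],.11,.011,.032,(0,200,0))]
f=[p[0]+.0002,p[1]-.002]
for dz,wy,col in((.0368,.013,(255,0,255)),(-.0182,.025,(255,0,255)),(-.0882,.025,(255,255,0))):L.append((f,p[2]+dz,.004,wy,col))
for ce,z,wx,wy,col in L:
  B=np.array([[-wx,-wy],[wx,-wy],[wx,wy],[-wx,wy]])@R.T+ce
  q=(proj(c,np.c_[B,np.full(4,z)])-[x-.5,y-.5])*k
  cv2.polylines(im,[np.int32(q)],True,col,1)
im=cv2.resize(np.hstack([im2[:, :],im]),(768,480)) if 0 else np.hstack([im2,im])
cv2.imwrite("pics/s2.png",cv2.resize(im,(800,500)))
```

```text
(no output)
```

View pics/s2.png

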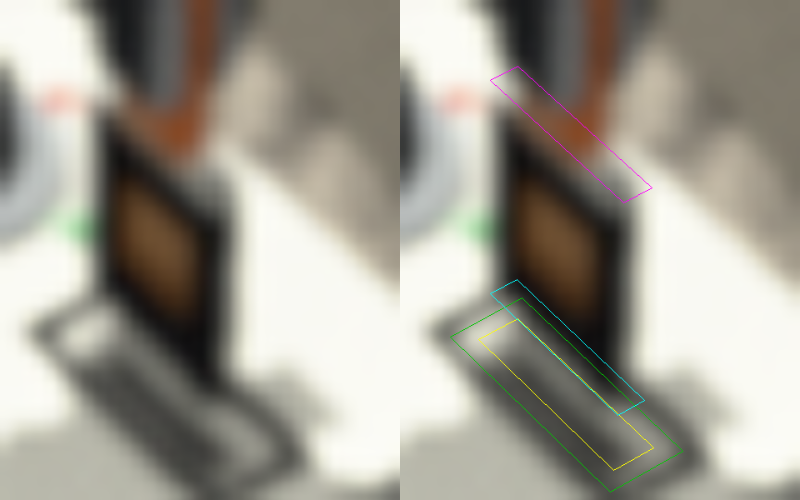

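The slot frame matches the model to within 1 mm. The filter sits about 1 mm further toward −y on the tool than I modelled. I'll correct that and lower just to the mouth.

```bash
python3 go.py .5155 -.0905 .2 .11
```

```text
d [-0.0047 -0.0064  0.072 ] r [ 0.001  -0.0001  0.0036]
pos [ 0.5169 -0.0891  0.218 ] head 0.1138 t 13.55 q [-0.68  0.36  0.98  1.9  -0.34  1.06  0.55] F [ 0.5  0.1 -1. ] w 0.08483730648928414
```

Request:
servo_tool:
  moves:
    - {"dx": -0.005, "dy": -0.006, "dz": 0, "rx": 0, "ry": 0, "rz": 0.004, "claw": 0}
    - {"dx": -0.005, "dy": -0.006, "dz": 0.03, "rx": 0, "ry": 0, "rz": 0.004, "claw": 0}
    - {"dx": -0.005, "dy": -0.006, "dz": 0.06, "rx": 0, "ry": 0, "rz": 0.004, "claw": 0}
    - {"dx": -0.005, "dy": -0.006, "dz": 0.072, "rx": 0, "ry": 0, "rz": 0.004, "claw": 0}
    - {"dx": -0.005, "dy": -0.006, "dz": 0.072, "rx": 0, "ry": 0, "rz": 0.004, "claw": 0}
    - {"dx": -0.005, "dy": -0.006, "dz": 0.072, "rx": 0, "ry": 0, "rz": 0.004, "claw": 0}

```text
time: 14.3
position: [0.5152, -0.091, 0.1994]
tcp_rot: [0.668, 0.745, 0.0, 0.0]
contact_force: [-0.7, -0.1, -0.4]
width: 0.09
gripper_force: 40.4
```

```bash
python3 go.py .5155 -.0905 .185 .11
```

```text
d [0.0019 0.0015 0.0575] r [ 0.0001  0.0001 -0.001 ]
pos [ 0.5152 -0.091   0.1994] head 0.109 t 14.3 q [-0.66  0.38  0.96  1.92 -0.36  1.02  0.57] F [-0.7 -0.1 -0.4] w 0.08971343855632387
```

Request:
servo_tool:
  moves:
    - {"dx": 0.001, "dy": 0.001, "dz": 0.01, "rx": 0, "ry": 0, "rz": 0, "claw": 0}
    - {"dx": 0.001, "dy": 0.001, "dz": 0.02, "rx": 0, "ry": 0, "rz": 0, "claw": 0}
    - {"dx": 0.001, "dy": 0.001, "dz": 0.03, "rx": 0, "ry": 0, "rz": 0, "claw": 0}
    - {"dx": 0.001, "dy": 0.001, "dz": 0.03, "rx": 0, "ry": 0, "rz": 0, "claw": 0}

```text
time: 14.8
position: [0.5152, -0.0906, 0.1915]
tcp_rot: [0.668, 0.745, -0.0, -0.0]
contact_force: [-0.4, -0.5, -1.0]
width: 0.091
gripper_force: 40.4
```

```bash
python3 go.py .5155 -.0905 .185 .11
```

```text
d [0.0002 0.0014 0.0262] r [-0.0004 -0.0001 -0.0009]
pos [ 0.5152 -0.0906  0.1915] head 0.109 t 14.8 q [-0.65  0.39  0.95  1.93 -0.38  1.01  0.58] F [-0.4 -0.5 -1. ] w 0.09066448031501649
```

No contact at 7 mm below the mouth, so it is entering freely. I'll go deeper.

Request:
servo_tool:
  moves:
    - {"dx": 0, "dy": 0.001, "dz": 0.015, "rx": 0, "ry": 0, "rz": 0, "claw": 0}
    - {"dx": 0, "dy": 0.001, "dz": 0.03, "rx": 0, "ry": 0, "rz": 0, "claw": 0}
    - {"dx": 0, "dy": 0.001, "dz": 0.045, "rx": 0, "ry": 0, "rz": 0, "claw": 0}
    - {"dx": 0, "dy": 0.001, "dz": 0.06, "rx": 0, "ry": 0, "rz": 0, "claw": 0}
    - {"dx": 0, "dy": 0.001, "dz": 0.06, "rx": 0, "ry": 0, "rz": 0, "claw": 0}

```text
time: 15.42
position: [0.5154, -0.0906, 0.1764]
tcp_rot: [0.668, 0.745, -0.0, -0.0]
contact_force: [-0.0, 0.2, -1.7]
width: 0.088
gripper_force: 40.4
```

```bash
python3 go.py .5155 -.0905 .14 .11
```

```text
d [0.0004 0.0006 0.1458] r [-0.0006  0.     -0.0009]
pos [ 0.5154 -0.0906  0.1764] head 0.109 t 15.425 q [-0.64  0.41  0.94  1.95 -0.4   0.98  0.6 ] F [-0.   0.2 -1.7] w 0.08785816708825805
```

Request:
servo_tool:
  moves:
    - {"dx": 0, "dy": 0, "dz": 0.03, "rx": 0, "ry": 0, "rz": 0, "claw": 0}
    - {"dx": 0, "dy": 0, "dz": 0.06, "rx": 0, "ry": 0, "rz": 0, "claw": 0}
    - {"dx": 0, "dy": 0, "dz": 0.09, "rx": 0, "ry": 0, "rz": 0, "claw": 0}
    - {"dx": 0, "dy": 0, "dz": 0.12, "rx": 0, "ry": 0, "rz": 0, "claw": 0}
    - {"dx": 0, "dy": 0, "dz": 0.145, "rx": 0, "ry": 0, "rz": 0, "claw": 0}
    - {"dx": 0, "dy": 0, "dz": 0.145, "rx": 0, "ry": 0, "rz": 0, "claw": 0}
    - {"dx": 0, "dy": 0, "dz": 0.145, "rx": 0, "ry": 0, "rz": 0, "claw": 0}

```text
time: 16.3
position: [0.5157, -0.0907, 0.1406]
tcp_rot: [0.668, 0.745, 0.0, 0.0]
contact_force: [0.6, -0.4, -0.1]
width: 0.089
gripper_force: 40.4
```

```bash
python3 go.py .5155 -.0905 .1282 .11
```

```text
d [ 0.0008 -0.0006  0.0498] r [ 0.0001  0.     -0.001 ]
pos [ 0.5157 -0.0907  0.1406] head 0.109 t 16.3 q [-0.6   0.46  0.89  1.98 -0.45  0.91  0.64] F [ 0.6 -0.4 -0.1] w 0.08929559534317073
```

Request:
servo_tool:
  moves:
    - {"dx": 0, "dy": 0, "dz": 0.015, "rx": 0, "ry": 0, "rz": 0, "claw": 0}
    - {"dx": 0, "dy": 0, "dz": 0.03, "rx": 0, "ry": 0, "rz": 0, "claw": 0}
    - {"dx": 0, "dy": 0, "dz": 0.042, "rx": 0, "ry": 0, "rz": 0, "claw": 0}
    - {"dx": 0, "dy": 0, "dz": 0.049, "rx": 0, "ry": 0, "rz": 0, "claw": 0}
    - {"dx": 0, "dy": 0, "dz": 0.049, "rx": 0, "ry": 0, "rz": 0, "claw": 0}
    - {"dx": 0, "dy": 0, "dz": 0.049, "rx": 0, "ry": 0, "rz": 0, "claw": 0}
    - {"dx": 0, "dy": 0, "dz": 0.049, "rx": 0, "ry": 0, "rz": 0, "claw": 0}

```text
time: 17.18
position: [0.5156, -0.0906, 0.1284]
tcp_rot: [0.668, 0.745, 0.0, 0.0]
contact_force: [-0.2, 0.1, -0.9]
width: 0.086
gripper_force: 40.4
```

```bash
python3 go.py .5155 -.0905 .1282 .11
python3 - <<'E'
from h import *
from station import read_camera,get_obs
p=get_obs()["position"];a=.11;c=read_camera("side")
x,y,w,h=230,125,50,62
im=cv2.resize(c["image"][y:y+h,x:x+w,::-1],(400,496),interpolation=cv2.INTER_CUBIC);im2=im.copy();k=8
R=np.array([[np.cos(a),-np.sin(a)],[np.sin(a),np.cos(a)]])
for ce,z,wx,wy,col in(([.5155,-.0933],.11,.011,.032,(0,200,0)),([p[0],p[1]-.003],p[2]-.0182,.004,.025,(255,0,255)),([p[0],p[1]-.003],p[2]+.0368,.004,.013,(255,0,255))):
  B=np.array([[-wx,-wy],[wx,-wy],[wx,wy],[-wx,wy]])@R.T+ce
  cv2.polylines(im,[np.int32((proj(c,np.c_[B,np.full(4,z)])-[x-.5,y-.5])*k)],True,col,1)
cv2.imwrite("pics/f.png",np.hstack([im2,im]))
d=read_camera("top");D=cloud(d,np.pad(np.ones((60,80),bool),((170,154),(258,174))));D=D[(D[:,2]>.1)&(D[:,2]<.118)]
print("lid z",np.median(D[:,2]))
E
```

```text
d [ 0.0005 -0.0005  0.0007] r [ 0.0002 -0.     -0.0009]
pos [ 0.5156 -0.0906  0.1284] head 0.109 t 17.175 q [-0.58  0.48  0.88  1.99 -0.47  0.89  0.66] F [-0.2  0.1 -0.9] w 0.08632555601835781
lid z 0.11136326423102394
```

View pics/f.png

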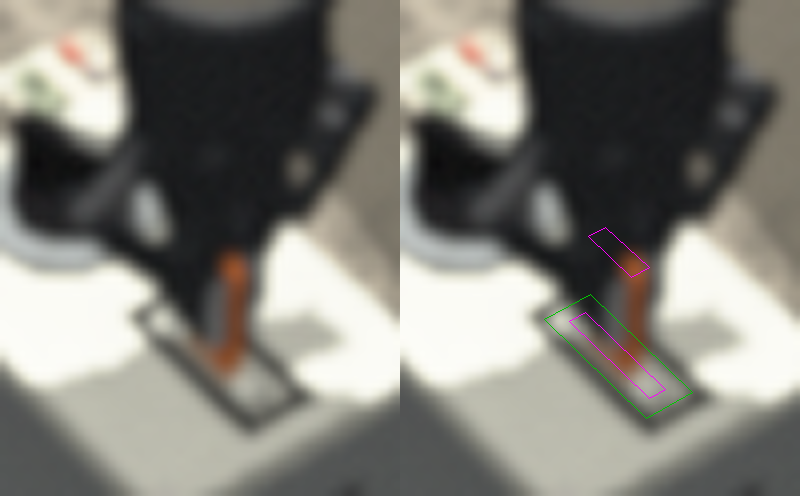

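The tab now rises straight out of the slot mouth, its foot at about (225,370). The shoulders lie within the slot frame at lid level, and the contact force is near zero.

```bash
python3 -c "
from station import *
print(finish_job())"
```

```text
the job is handed in; nothing more can be done
None
```

The job is handed in: the selector is open at the green dot, and the arm holds the orange filter still in the slot with its white line at lid level to within about 1 mm by arm position and camera; contact force was near zero at about 17 s of the 54 s.

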